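# Clip the theft sensor on the display phone and arm the alarm

## Task

Secure the phone that stands on edge in its display stand: squeeze the sprung sensor clip open and release it onto the phone's free upright end edge, with at least half the depth of its jaw pads over the phone, level and square to it, at about mid-height, clear of the counter. Then, with the clip left on, push the alarm unit's sprung plunger fully down and let it come back up. Do not knock over or push away any of the bottles, the can, the carton or the lighter standing about.

Things in the scene. Friction and masses are not known exactly. Their poses are not given: they have to be found in the camera images.
- clip: grey sprung clip like a big clothes peg, lying on its side on the counter, hinge axis vertical: 118 mm long, 24 mm high, 55 g. Origin: underside of the pivot (steel barrel 20 mm across); z up, +x to the jaws (pads x = 24 to 50 mm, 26 mm deep), -x to the two flat handles (x = -22 to -68 mm). The frame belongs to one leg: it turns by half the hinge angle from the clip's middle line
- clip_grip (a point): point on the clip's middle line, halfway up (12 mm), between the handles, 45 mm behind the pivot: squeeze here across y. Outer width over the handles here 54 mm at rest (63 mm at their ends); pressed until they stop (about 15 N) their outer faces are parallel, 36 mm apart
- clip_mouth (a point): middle of the clip's jaw tips, 50 mm ahead of the pivot, halfway up; jaws squeezed fully open gape 21 mm at the tip and 15 mm at the back of the pads
- clip_leg (a joint): hinge of the clip, rad: 0 at rest with the jaws shut, 0.40 fully squeezed open; about 0.14 when the pads grip the 9 mm phone flat. The spring drives it to 0.
- stand: fixed phone stand: base 12 mm high, 64 wide, grey cheeks to 36 mm high, bracket 82 mm high over one end; holds a black phone on its long edge. Origin on the counter below the phone's free upright end edge; z up; +x along the phone to the bracket. Phone: x = 0 to 149, y = -4.5 to 4.5, z = 14 to 85 mm. Base and cheeks begin at x = 40 mm: the phone's end overhangs freely
- phone_edge (a point): mid-height (z = 49.5 mm above the counter) of the phone's free upright end edge, on the phone's middle plane; axes as stand (+x into the phone)
- alarm: alarm unit, a fixed black box 70 (x) by 90 (y) by 30 mm high with a round plunger on top at y = +15 mm; origin under its centre, z up
- plunger_top (a point): centre of the top face of the alarm's plunger, a grey cap 26 mm across, 50 mm above the counter when up
- plunger (a joint): stroke of the plunger, m: 0 up, 0.009 fully down; sprung, about 3.6 N at the start and 7.7 N at the bottom
- dropper: brown dropper bottle, 33 mm across, 102 mm high, standing beside the phone's free edge; origin under its centre, z up
- rollon: white roll-on bottle with a red cap, 36 by 42 by 106 mm high, standing beside the phone's free edge; origin under its centre, z up
- lighter: lighter lying flat beside the clip, 81 (x) by 25 by 12 mm; origin under its centre, z up
- mint_carton: small blue carton standing beside the clip's jaws, 22 (x) by 56 (y) by 88 mm high; origin under its centre, z up
- tall_can: tall drinks can behind the alarm unit, 53 mm across, 134 mm high; origin under its centre, z up
- polish: small nail polish bottle beside the alarm unit, 31 mm across, 79 mm high; origin under its centre, z up

How it is judged:
By the outcome, as a careful person would: the job done as asked, in the order asked, and still so for the second after the job is handed in, with the robot touching nothing.
It also fails if it takes over 54 s, if anything falls off the work surface, if the arm or the gripper's body presses on something with over 40 N, if the wrist force passes 120 N, or if a joint passes its speed limit or range.

## Robot

A 7-joint arm with a two-finger parallel gripper is mounted at the origin on a cart in front of the work surface, level with it; the furniture and walls round the work are solid. World frame = base frame: x ahead of the robot, y to its left, z up, the work surface at z = 0. Lengths are in mm, angles in degrees, forces in N, time in s.
With the tool pointing down it reaches from about 375 to 925 mm from the base axis. Payload 3.1 kg.
Tool frame: the origin (TCP) lies at the very end of the fingers, on their centre line; the grasp point (between the pads) lies 19 mm behind it; z points along the fingers, y is the line along which they close (so a half turn about z gives the same grasp; the last joint's range is limited). The gripper opens to 85 mm and grips with 20 to 120 N. Pads are 22 mm wide; open, the fingers measure 114 mm over their backs; the gripper's body (76 mm by 85 mm) begins 54 mm behind the grasp point. The pads swing forward as they close: fully open they stand 13 mm farther back than shut.
Start: joints at [67.449, 21.939, 2.515, 91.553, -1.026, 66.532, -2.859], TCP at [189.498, -621.766, 231.269] pointing down, gripper open.
Joint ranges: [-149.38, 149.38], [-23.57, 123.04], [-84.95, 90], [0, 143.3], [-89.99, 269.99], [3.08, 112.72], [-163.45, 163.45]. Speed limits (degrees/s): [159.86, 159.86, 180, 180, 180, 180, 180].

## Interface

Orientations are given as a 3x3 rotation matrix whose columns are the frame's x, y, z axes.
In Python, from workcell import r, imaging gives the robot as it stands.
- The arm moves only by the tool apply_moves, never from a script. Its argument "plan" is text: rows parted by semicolons, each of 7 numbers parted by spaces: the turn, a rotation vector about the world's x, y, z scaled (see below), then the shift along the world's x, y, z scaled (see below), then the opening, from -1 (shut) to 1 (fully open). A call has 1 to 8 rows; each row is the pose to reach, as a shift and turn from the pose commanded when the call began; what a row does not reach only later rows make up. The controller multiplies each number of a shift by 0.1 m and each number of a turn by 90 degrees. A row lasts 1/8 s, in which the tool goes at most 62.5 mm and 10.7 degrees, less where a joint would pass 70% of its speed; a pose out of reach is approached as far as the arm can. A call with a number of a shift or a turn outside -1 to 1 is refused whole. A call with a gripper value outside its range is refused whole. The fingers move at their own pace and stop on an object; "force" is the grip in N (left out, the last holds). Time passes only in rows, so rows that repeat a pose let the fingers close. It gives the time, the measured TCP pose, the force, the opening and the grip force at its end, in the units of the state.
- r.read_state(): the state, without advancing time (a new reading comes with each control period).
- imaging.camera(name): name is "scene" or "top"; returns a dict with "pixels" (480x640x3 uint8, blue, green, red), "camera_matrix" (3x3 intrinsics, pixels), "rvec" (rotation vector, rad) and "tvec" (3), from world to camera coordinates, as OpenCV has them. Camera axes: x right, y down, z forward; pixel columns grow to the right and rows downward; lengths in mm; the calibration is good to about 2 mm. A picture is of the moment at which its call begins. There is no depth.
- r.close_job(): hands the job in; it is judged then, once.
The state is a dict: "time": time; "joint_positions": joint angles; "joint_vel": joint speeds; "joint_torque": joint torques, N m; "tcp_pos": TCP position; "orientation": TCP orientation; "ft_force": force on the tool from outside, world axes, zero at the start; "wrist_torque": the same for the moment, N m; "width": opening from 0.0 (shut) to 1.0 (fully open); "grip_force": force on a finger pad.
Only numpy, scipy, OpenCV 4.12 (cv2) and the standard library are available. Lean on these libraries where they do the work, as an engineer would, in place of code of your own. Each camera call takes 0.05 s, during which the arm holds its last target. There are 200 camera calls.

## Working session

There is one attempt and no reset: what is moved stays moved. The work goes in short steps, Python scripts to look and compute and a tool call to move; the robot and the scene stay as the last step left them, time stands still between calls to the robot, and variables do not carry over. Pictures are saved under pics/ and viewed, at most 10 in all, crops included, and the job is handed in when it is done.

Besides the shell and the picture viewer there is one more tool, called after ">>>" as name(argument=value, ...), one argument or row to a line, values as JSON. apply_moves: Moves the arm, as the interface text tells. Its arguments: {"type":"object","properties":{"plan":{"type":"string"},"force":{"type":"number"}},"required":["plan"]}

```bash
mkdir -p pics; ls; python3 - <<'E'
from workcell import r, imaging
import cv2,numpy as np
for n in("scene","top"):
    c=imaging.camera(n); cv2.imwrite(f"pics/{n}1.png",c["pixels"])
    R=cv2.Rodrigues(np.array(c["rvec"]))[0]; print(n,np.round(c["camera_matrix"],1).tolist(),"pos",np.round(-R.T@np.array(c["tvec"]).ravel()),np.round(R,3).tolist())
print(r.read_state())
E
```

```text
pics
scene [[502.0, 0.0, 320.9], [0.0, 502.0, 236.3], [0.0, 0.0, 1.0]] pos [ 60. 365. 879.] [[-0.718, -0.696, -0.011], [-0.521, 0.548, -0.654], [0.462, -0.464, -0.756]]
top [[537.1, 0.0, 327.8], [0.0, 537.1, 247.3], [0.0, 0.0, 1.0]] pos [ 421. -138. 1135.] [[0.01, -1.0, 0.008], [-0.991, -0.011, -0.132], [0.132, -0.007, -0.991]]
{'time': 0.1, 'joint_positions': array([67.4490619 , 21.98883707,  2.51249478, 91.64034921, -1.02448196,
       66.5337233 , -2.85925818]), 'joint_vel': array([-0.03378739, -0.05173113, -0.08294934, -0.27235894, -0.00160281,
       -0.00500851,  0.03500701]), 'joint_torque': array([ 2.75124119e-03, -4.34727466e+01,  1.02923289e+00, -2.50454628e+01,
        1.07571948e-02,  5.43669274e-03, -2.39908258e-05]), 'tcp_pos': array([ 189.20114556, -620.94498579,  229.99318487]), 'orientation': array([[ 9.56552122e-01,  2.91560112e-01, -8.59166876e-04],
       [ 2.91561338e-01, -9.56549381e-01,  2.29527717e-03],
       [-1.52624276e-04, -2.44605209e-03, -9.99996997e-01]]), 'ft_force': array([ 0.52442577, -0.07821605, -0.4835346 ]), 'wrist_torque': array([ 0.02388365, -0.02593455, -0.00149745]), 'grip_force': 0.0, 'width': 0.9975179718189939}
```

View pics/scene1.png

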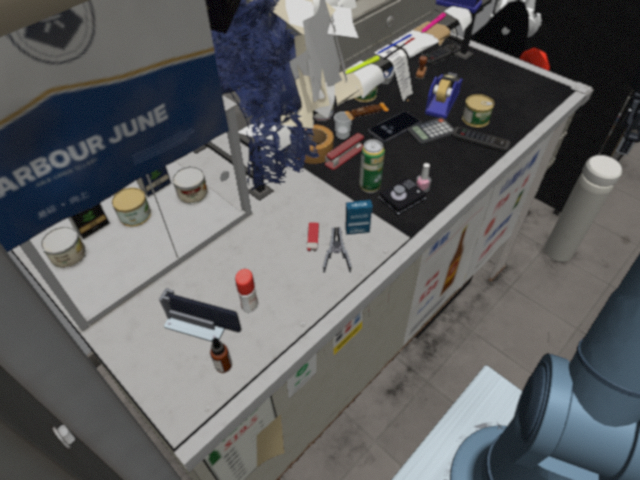

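View pics/top1.png

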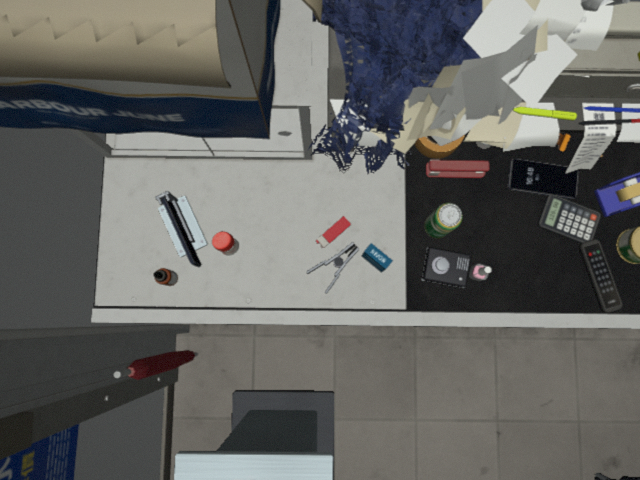

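The scene view shows the phone stand (200,312), clip (337,250), alarm (403,192) and the bottles. The top view shows the phone (180,230), clip (335,265), alarm (445,267), dropper (163,276), rollon (223,242), lighter (333,232), carton (377,257), can (444,219) and polish (481,271). I'll enlarge both to measure.

```bash
python3 - <<'E'
import cv2,numpy as np
t=cv2.imread("pics/top1.png");s=cv2.imread("pics/scene1.png")
def crop(im,x0,y0,w,h,k):
    o=cv2.resize(im[y0:y0+h,x0:x0+w],None,fx=k,fy=k,interpolation=cv2.INTER_CUBIC)
    for x in range((x0+9)//10*10,x0+w,10): cv2.putText(o,str(x),((x-x0)*k,8),0,.3,(0,0,255),1); o[:,(x-x0)*k]=o[:,(x-x0)*k]//2+np.array([0,100,0],np.uint8)
    for y in range((y0+9)//10*10,y0+h,10): cv2.putText(o,str(y),(0,(y-y0)*k),0,.3,(0,0,255),1); o[(y-y0)*k]=o[(y-y0)*k]//2+np.array([0,100,0],np.uint8)
    return o
a=crop(t,145,180,100,110,5);b=crop(s,155,260,110,120,5)
cv2.imwrite("pics/phone.png",np.hstack([cv2.resize(crop(t,145,185,50*2,110,4),None,fx=1,fy=1),crop(s,158,265,100,110,4)]))
cv2.imwrite("pics/clip.png",np.hstack([crop(t,300,205,100,100,4),crop(s,290,190,100,100,4)]))
cv2.imwrite("pics/alarm.png",np.hstack([crop(t,415,195,85,100,4),crop(s,350,130,100,100,4)]))
E
```

```text
(no output)
```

View pics/phone.png

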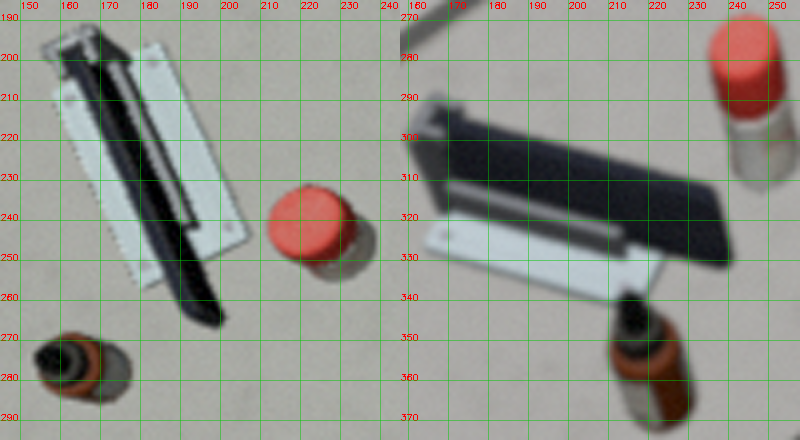

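View pics/clip.png

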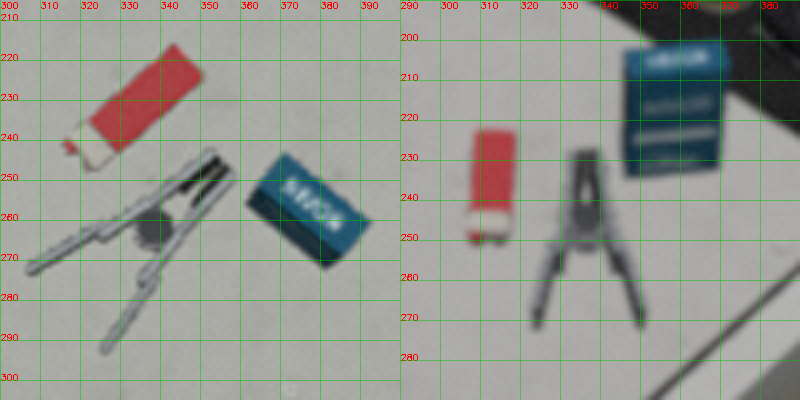

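View pics/alarm.png

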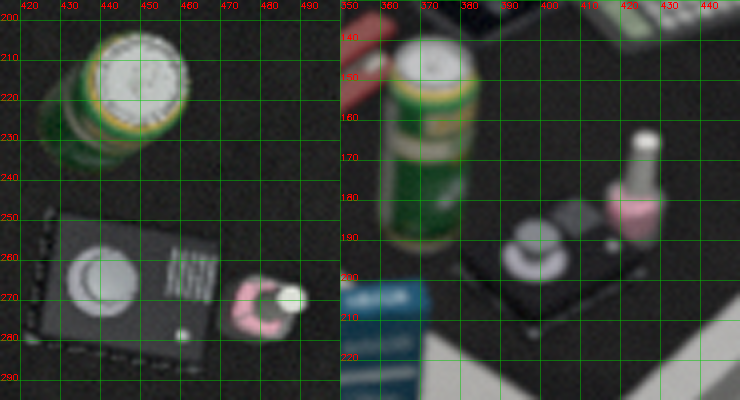

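```bash
cat > h.py <<'E'
import cv2,numpy as np,pickle,os
from workcell import r,imaging
def cam(n):
    f=f"/tmp/{n}.pkl"
    if not os.path.exists(f): c=imaging.camera(n); c.pop("pixels"); pickle.dump(c,open(f,"wb"))
    c=pickle.load(open(f,"rb")); R=cv2.Rodrigues(np.array(c["rvec"]))[0]
    return np.array(c["camera_matrix"]),R,np.array(c["tvec"]).reshape(3,1)
def P(n): K,R,t=cam(n); return K@np.hstack([R,t])
def tri(a,b):
    X=cv2.triangulatePoints(P("top"),P("scene"),np.array(a,float).reshape(2,1),np.array(b,float).reshape(2,1)).ravel(); return X[:3]/X[3]
def proj(n,X):
    x=P(n)@np.append(X,1); return x[:2]/x[2]
def onz(n,p,z):
    K,R,t=cam(n); d=R.T@np.linalg.inv(K)@np.array([*p,1.]); c=(-R.T@t).ravel(); return c+d*(z-c[2])/d[2]
E
python3 - <<'E'
from h import *
np.set_printoptions(precision=1,suppress=True)
for k,a,b in [("edge top",(191.5,262.5),(236,311.5)),("edge bot",(199.5,266),(240,331.5)),("base corner R?",(206.3,244.3),(223,330)),
 ("base corner L",(180.3,256.3),(215,341)),("pivot",(338.3,262),(336,241)),("jaw",(355,246),(336,228)),("hL",(307.3,272),(323.5,271.5)),("hR",(326,292),(350.5,271.5)),("plunger",(442.3,265),(399,188)),("rollon top",(221,241),(243.5,277)),("polish top",(487.5,270),(426.5,165)),("can top",(449.5,216),(371.5,146))]:
    X=tri(a,b); print(k,X,"err",proj("top",X)-a,proj("scene",X)-b)
for k,p,z in [("edge top",(191.5,262.5),85),("edge bot",(200,266),14),("base a",(206.3,244.3),12),("base b",(180.3,256.3),12),("base c",(184,196),12),("pivot",(338.3,262),24),("jaw",(355,246),24),("hL",(307.3,272),24),("hR",(326,292),24),("plung",(442.3,265),50),("alarm c",(426.5,248),30),("alarm c",(468,256),30),("alarm c",(465,286),30),("rollon",(221,241),106),("dropper",(158,276),102),("carton",(371,243),88),("c2",(392.5,260),88),("c3",(362,254),88),("lt1",(343,216),12),("l2",(350,224),12),("l3",(316,242),12),("l4",(324,248),12),("can",(449.5,216),134),("pol",(487.5,270),79)]:
    print(k,onz("top",p,z))
for k,p,z in [("dropper",(213,336),102),("dropper base",(224,366),0),("hL",(323.5,271.5),24),("hR",(350.5,271.5),24),("pivot",(336,241),24),("jaw",(336,228),24),("edgetop",(236,311.5),85),("edgebot",(240,331.5),14),("plunger",(399,188),50)]: print("s",k,onz("scene",p,z))
E
```

```text
edge top [527.4 121.2  90.2] err [-0.1 -0.1] [0.1 0. ]
edge bot [528.  122.4  18.6] err [-0.3 -0.3] [0.5 0.1]
base corner R? [584.8 125.8 -40.2] err [-1.4 -1.6] [2.5 0.5]
base corner L [549.9 166.4  10.6] err [-0.7 -0.8] [1.3 0.3]
pivot [ 538.7 -165.3   36.9] err [-0.7 -0.9] [1.2 0.1]
jaw [ 573.1 -200.8   24.7] err [-0.4 -0.5] [0.6 0.1]
hL [ 518.8 -102.     5.3] err [-0.2 -0.2] [0.3 0. ]
hR [ 476.8 -142.1    5.4] err [-0.  -0.1] [0.1 0. ]
plunger [ 532.5 -375.4   56. ] err [-0.5 -0.7] [0.9 0.1]
rollon top [569.8  64.  100.7] err [-0.4 -0.5] [0.8 0.1]
polish top [ 520.3 -459.3   81.5] err [-0.3 -0.4] [0.5 0. ]
can top [ 619.3 -372.5  134.7] err [-1.  -1.4] [1.7 0.2]
edge top [527.8 122.4  85. ]
edge bot [527.8 121.9  14. ]
base a [574. 111.  12.]
base b [548.  164.5  12. ]
base c [677.4 162.5  12. ]
pivot [ 538.2 -167.    24. ]
jaw [ 572.2 -201.7   24. ]
hL [ 516.7 -102.9   24. ]
hR [ 475.8 -142.1   24. ]
plung [ 531.6 -377.7   50. ]
alarm c [ 568.8 -349.9   30. ]
alarm c [ 553.  -435.9   30. ]
alarm c [ 490.7 -428.2   30. ]
rollon [568.   62.1 106. ]
dropper [499.3 181.2 102. ]
carton [ 569.8 -229.5   88. ]
c2 [ 536.6 -271.6   88. ]
c3 [ 547.8 -211.8   88. ]
lt1 [ 637.9 -176.6   12. ]
l2 [ 620.8 -191.6   12. ]
l3 [ 581.4 -120.    12. ]
l4 [ 568.8 -137.    12. ]
can [ 616.6 -374.5  134. ]
pol [ 519.7 -460.6   79. ]
s dropper [510.8 185.  102. ]
s dropper base [503.6 186.7   0. ]
s hL [509.5 -91.6  24. ]
s hR [ 468.  -131.2   24. ]
s pivot [ 548.2 -172.    24. ]
s jaw [ 574.8 -200.5   24. ]
s edgetop [530.7 119.6  85. ]
s edgebot [531.4 121.7  14. ]
s plunger [ 537.7 -379.6   50. ]
```

The triangulated heights agree with the text to within about 6 mm: phone top 90/85, plunger 56/50, can 135/134.

Measured poses:
- **Clip:** pivot at about (539.5, -168), axis at -46°, so the grip point is about (508, -135.5).
- **Phone:** edge at about (528, 121.5), axis at 26.3°.

I'll travel towards the clip now.

>>> apply_moves(
  plan="0 0 -0.1 0.4 0.4 0 1;0 0 -0.2 0.8 0.8 0 1;0 0 -0.3 1 1 0 1",
  force=50,
)

```text
time: 0.57
tcp_pos: [293.2, -518.4, 230.9]
orientation: [[0.985, -0.174, 0.001], [-0.174, -0.985, 0.002], [0.001, -0.002, -1.0]]
ft_force: [-0.3, 0.1, 0.6]
width: 1.003
grip_force: 0.0
```

>>> apply_moves(
  plan="0 0 -0.1 0.4 0.4 0 1;0 0 -0.2 0.8 0.8 0 1;0 0 -0.3 1 1 0 1",
)

```text
time: 0.95
tcp_pos: [392.8, -417.9, 231.1]
orientation: [[0.798, -0.602, 0.001], [-0.602, -0.798, 0.002], [-0.0, -0.002, -1.0]]
ft_force: [0.4, -0.6, 0.0]
width: 0.997
grip_force: 0.0
```

>>> apply_moves(
  plan="0 0 -0.05 0.4 0.4 0 1;0 0 -0.1 0.8 0.8 0 1;0 0 -0.1 1 1 0 1",
)

```text
time: 1.32
tcp_pos: [492.4, -317.5, 231.1]
orientation: [[0.698, -0.716, 0.001], [-0.716, -0.698, 0.002], [-0.001, -0.002, -1.0]]
ft_force: [0.1, -1.2, 0.1]
width: 0.996
grip_force: 0.0
```

>>> apply_moves(
  plan="0 0 0 0.1 0.5 -0.2 1;0 0 0 0.19 1 -0.5 1;0 0 0 0.19 1 -0.5 1",
)

```text
time: 1.7
tcp_pos: [507.7, -214.3, 178.1]
orientation: [[0.701, -0.713, -0.006], [-0.713, -0.701, 0.005], [-0.008, 0.0, -1.0]]
ft_force: [0.2, -0.7, -0.0]
width: 0.999
grip_force: 0.0
```

>>> apply_moves(
  plan="0 0 0 0 0.5 -0.3 1;0 0 0 0 0.86 -0.6 1;0 0 0 0 0.86 -0.8 1;0 0 0 0 0.86 -0.8 1;0 0 0 0 0.86 -0.8 1",
)

```text
time: 2.33
tcp_pos: [509.2, -137.4, 102.2]
orientation: [[0.692, -0.721, 0.002], [-0.721, -0.692, -0.001], [0.002, -0.0, -1.0]]
ft_force: [-0.0, 0.9, 1.0]
width: 1.004
grip_force: 0.0
```

>>> apply_moves(
  plan="0 0 0 0 0 -0.35 1;0 0 0 0 0 -0.6 1;0 0 0 0 0 -0.6 1;0 0 0 0 0 -0.6 1",
)

```text
time: 2.82
tcp_pos: [510.0, -136.8, 42.9]
orientation: [[0.693, -0.721, 0.003], [-0.721, -0.693, -0.001], [0.003, -0.001, -1.0]]
ft_force: [1.3, 1.1, 0.2]
width: 1.002
grip_force: 0.0
```

```bash
cat >> h.py <<'E'
def view(f,ct,cs,w=80,h=80,k=5):
    o=[]
    for n,c in(("top",ct),("scene",cs)):
        im=imaging.camera(n)["pixels"]; x0,y0=int(c[0]-w//2),int(c[1]-h//2)
        p=cv2.resize(im[y0:y0+h,x0:x0+w],None,fx=k,fy=k,interpolation=cv2.INTER_CUBIC)
        for x in range(-(-x0//10)*10,x0+w,10): cv2.putText(p,str(x),((x-x0)*k,8),0,.3,(0,0,255),1); p[::3,(x-x0)*k]=(0,160,0)
        for y in range(-(-y0//10)*10,y0+h,10): cv2.putText(p,str(y),(0,(y-y0)*k),0,.3,(0,0,255),1); p[(y-y0)*k,::3]=(0,160,0)
        o.append(p)
    cv2.imwrite(f,np.hstack(o))
E
python3 - <<'E'
from h import *
view("pics/a.png",(330,265),(330,250))
X=r.read_state()["tcp_pos"];print(X,proj("top",X),proj("scene",X))
E
```

```text
[ 510.14323118 -136.46413518   43.05704144] [323.44542892 274.59173292] [337.77598479 253.78141887]
```

View pics/a.png

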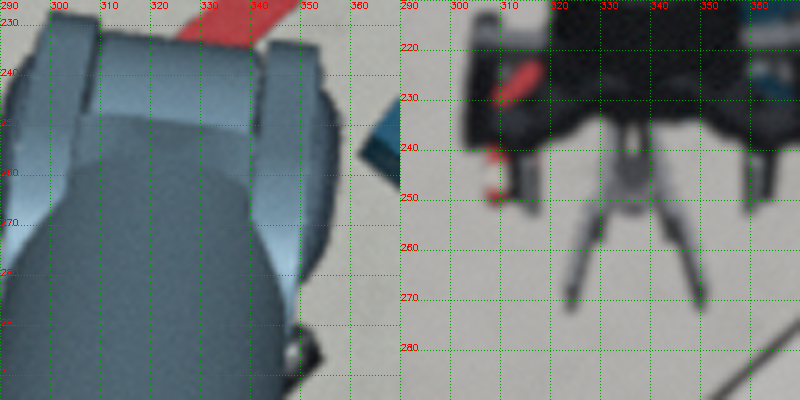

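The scene crop shows the fingertips at (315,252) and (362,252) with the clip centred between them at about 337, so lateral alignment is good. I'll descend.

>>> apply_moves(
  plan="0 0 0 -0.01 0.01 -0.2 1;0 0 0 -0.02 0.01 -0.38 1;0 0 0 -0.02 0.01 -0.39 1;0 0 0 -0.02 0.01 -0.39 1;0 0 0 -0.02 0.01 -0.39 1",
)

```text
time: 3.55
tcp_pos: [507.3, -135.0, 2.9]
orientation: [[0.694, -0.72, 0.001], [-0.72, -0.694, -0.0], [0.001, -0.001, -1.0]]
ft_force: [-0.2, 0.3, -0.1]
width: 1.002
grip_force: 0.0
```

>>> apply_moves(
  plan="0 0 0 0 0 0 0.3;0 0 0 0 0 0 0.2;0 0 0 0 0 0 0;0 0 0 0 0 0 -0.3;0 0 0 0 0 0 -1;0 0 0 0 0 0 -1;0 0 0 0 0 0 -1;0 0 0 0 0 0 -1",
  force=45,
)

```text
time: 4.55
tcp_pos: [508.8, -133.9, 4.5]
orientation: [[0.694, -0.72, 0.004], [-0.72, -0.694, 0.0], [0.002, -0.003, -1.0]]
ft_force: [-1.4, 2.5, 11.1]
width: 0.398
grip_force: 45.4
```

>>> apply_moves(
  plan="0 0 0 0 0 0.15 -1;0 0 0 0 0 0.4 -1;0 0 0 0 0 0.7 -1;0 0 0 0 0 0.7 -1;0 0 0 0 0 0.7 -1",
)

```text
time: 5.18
tcp_pos: [505.7, -134.9, 71.9]
orientation: [[0.694, -0.72, -0.001], [-0.72, -0.694, 0.0], [-0.001, 0.001, -1.0]]
ft_force: [0.6, -0.3, -1.7]
width: 0.4
grip_force: 45.0
```

```bash
python3 - <<'E'
from h import *
np.set_printoptions(precision=1,suppress=True)
s=r.read_state();print(s["tcp_pos"],s["width"],s["grip_force"],s["ft_force"])
t=cv2.cvtColor(cv2.imread("pics/top1.png"),6).astype(float);g=cv2.cvtColor(cv2.imread("pics/scene1.png"),6).astype(float)
# top: profile rows
L=[]
for y in range(212,259,4):
    x0=161+(y-205)*.5; row=t[y]; xs=np.arange(int(x0)-7,int(x0)+14); print(y,xs[0],row[xs].astype(int))
for x in range(180,234,8):
    print("s",x,285,g[285:320,x].astype(int))
E
```

```text
[ 505.7 -134.9   71.9] 0.400270384543481 44.98373329639435 [ 0.6 -0.3 -1.7]
212 157 [168 166 175 195 198 193 196 199 197 163 103  61  41  51  46  28   6   6
   0  37 117]
216 159 [168 170 194 203 197 193 194 199 199 166  99  49  47  55  42  20   2  12
  15  59 125]
220 161 [171 154 177 195 197 193 196 199 199 167 101  51  41  53  41  22   8  13
  15  58 126]
224 163 [166 153 184 198 196 193 193 199 196 144  76  42  44  56  43  13  18   8
  30 101 138]
228 165 [167 174 192 194 192 191 195 198 196 137  65  41  44  46  27   5   6   1
  33 112 144]
232 167 [162 165 185 194 195 193 197 197 193 136  66  33  43  42  17   6   0   2
  27 107 146]
236 169 [168 195 199 193 195 193 195 195 165  98  47  43  50  43  25   3   1   0
  44 125 151]
240 171 [170 184 194 194 193 191 196 195 165  98  50  44  54  37  21   3   9  11
  61 115 124]
244 173 [150 180 192 192 194 192 197 192 147  84  42  40  51  33   8   1  10   0
  46 145 186]
248 175 [178 188 191 195 195 193 196 192 133  64  42  48  44  30   2   9   1   1
  47 143 187]
252 177 [166 184 186 173 177 186 194 194 137  67  44  43  43  29   7   0  
[... 486 characters left out ...]
68 152 117  72  45
  41  35  26  31  28  26  29  28  25  27  24  25  33  55  97 124 112]
s 204 285 [170 170 169 171 172 170 168 172 170 171 169 171 170 172 171 170 156 123
  78  48  42  40  31  29  26  29  27  28  25  24  28  23  28  47  86]
s 212 285 [172 170 172 170 172 171 173 173 170 170 172 171 170 171 171 170 169 171
 163 134  90  53  44  39  34  30  29  27  28  23  24  23  23  23  28]
s 220 285 [170 172 170 171 173 171 171 171 172 172 174 172 170 172 171 172 170 170
 169 169 162 139  94  58  43  44  34  31  29  26  23  25  28  25  25]
s 228 285 [169 170 171 172 171 171 169 169 171 169 168 170 169 170 170 170 170 169
 171 170 169 171 167 146 102  58  41  39  37  25  28  25  24  26  30]
```

```bash
python3 - <<'E'
from h import *
np.set_printoptions(precision=1,suppress=True)
for n,p,q in(("top",(166.9,212),(185.5,252)),("scene",(180,295.7),(228,308.9))):
    A=onz(n,p,85);B=onz(n,q,85);d=A-B;yaw=np.degrees(np.arctan2(d[1],d[0]));u=np.array([np.cos(np.radians(26.3)),np.sin(np.radians(26.3))]);v=np.array([-u[1],u[0]])
    print(n,A,B,yaw,"v of line rel (528,121.5):",(A[:2]-[528,121.5])@v,(B[:2]-[528,121.5])@v)
E
rm -f pics/b.png; python3 - <<'E'
import sys;sys.path.insert(0,".")
from h import *
view("pics/b.png",(330,265),(335,235))
E
```

```text
top [627.9 175.4  85. ] [548.4 135.   85. ] 26.920542525024693 v of line rel (528,121.5): 4.046749527736068 3.0806551396204735
scene [635.2 170.9  85. ] [545.9 126.3  85. ] 26.52233290926009 v of line rel (528,121.5): -3.1859017667798426 -3.5735355713913934
```

View pics/b.png

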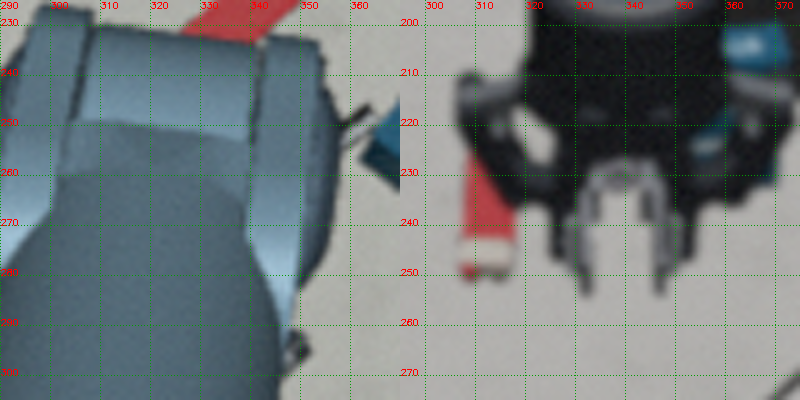

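```bash
python3 - <<'E'
from h import *
np.set_printoptions(precision=1,suppress=True)
T=np.array([505.7,-134.9]);a=np.array([.694,-.72]);b=np.array([.72,.694])
for zz in (67,79,91):
  print(zz,"jaw tips",[proj("top",[*(T+95*a+s*b),zz]) for s in(-15,15)],"hend scene",[proj("scene",[*(T-23*a+s*b),zz]) for s in(-17,17)],"pivot sc",proj("scene",[*(T+45*a),zz]))
E
```

```text
67 jaw tips [array([362.2, 248.8]), array([351.9, 238. ])] hend scene [array([347.4, 256.7]), array([331. , 256.8])] pivot sc [338.6 232. ]
79 jaw tips [array([362.7, 248. ]), array([352.2, 237.1])] hend scene [array([347.6, 253.1]), array([331. , 253.1])] pivot sc [338.6 228.3]
91 jaw tips [array([363.1, 247.2]), array([352.5, 236.2])] hend scene [array([347.8, 249.3]), array([331. , 249.4])] pivot sc [338.7 224.5]
```

The scene crop shows the clip held level and fully squeezed: handle ends at (332,254) and (347,254), pivot at (339,230). The top crop shows a jaw tip at (364,246). All match the predictions within about 2 px. Next I carry it to a pre-approach behind the phone edge.

>>> apply_moves(
  plan="0 0 0.1 -0.12 0.25 0 -1;0 0 0.2 -0.25 0.5 0 -1;0 0 0.3 -0.38 0.75 0 -1;0 0 0.4 -0.5 1 0 -1;0 0 0.4 -0.5 1 0 -1",
)

```text
time: 5.9
tcp_pos: [454.3, -32.6, 71.0]
orientation: [[0.985, -0.171, -0.004], [-0.171, -0.985, 0.001], [-0.004, -0.0, -1.0]]
ft_force: [0.3, -0.4, -0.6]
width: 0.399
grip_force: 45.0
```

>>> apply_moves(
  plan="0 0 0.1 -0.2 0.2 0 -1;0 0 0.2 -0.4 0.4 0 -1;0 0 0.3 -0.62 0.6 -0.1 -1;0 0 0.4 -0.62 0.8 -0.2 -1;0 0 0.408 -0.62 0.89 -0.31 -1;0 0 0.408 -0.62 0.89 -0.31 -1;0 0 0.408 -0.62 0.89 -0.31 -1;0 0 0.408 -0.62 0.89 -0.31 -1",
)

```text
time: 6.9
tcp_pos: [395.1, 53.5, 41.5]
orientation: [[0.895, 0.447, 0.001], [0.447, -0.895, -0.0], [0.0, 0.001, -1.0]]
ft_force: [0.1, -0.4, -1.0]
width: 0.399
grip_force: 45.0
```

```bash
python3 - <<'E'
from h import *
np.set_printoptions(precision=3,suppress=True)
s=r.read_state();print(s["tcp_pos"],s["orientation"].tolist(),s["width"],s["ft_force"],s["joint_positions"])
view("pics/c.png",(200,260),(240,330))
T=s["tcp_pos"];a=s["orientation"][:,0];y=s["orientation"][:,1]
a=np.array([.893,.449,0])
for d,h,k in((96,20,"tip top"),(96,-4,"tip bot")):
  for q in(-14,14): X=T+d*a+q*y+[0,0,h]; print(k,q,X,proj("top",X),proj("scene",X))
E
```

```text
[395.053  53.459  41.501] [[0.8946860493667781, 0.4466951022336118, 0.0005989231755419853], [0.4466953126042369, -0.8946861026956797, -0.00027448245619976724], [0.00041323827290632814, 0.0005131117994825091, -0.9999997829751819]] 0.39851848847268395 [ 0.105 -0.446 -0.994] [ 11.563  14.399 -26.713 131.447  10.976  36.108 -86.793]
tip top -14 [474.528 109.089  61.494] [199.899 290.416] [261.615 332.782]
tip top 14 [487.035  84.037  61.508] [212.737 284.259] [267.202 320.255]
tip bot -14 [474.528 109.089  37.494] [202.591 291.028] [262.897 339.264]
tip bot 14 [487.035  84.037  37.508] [215.146 285.005] [268.355 326.856]
```

View pics/c.png

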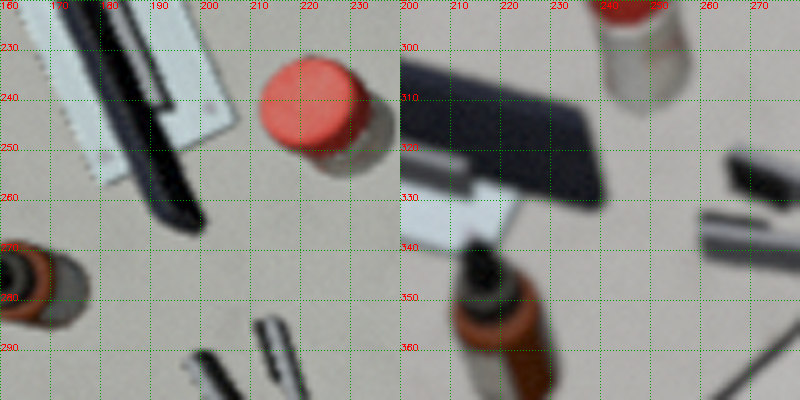

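The jaw tips are at (200,290) and (214,283) in the top view and (260,333) and (266,320) in the scene view, about 1 px from the prediction. They straddle the phone's line, so I'll advance.

>>> apply_moves(
  plan="0 0 0 0.15 0.08 0 -1;0 0 0 0.3 0.16 0 -1;0 0 0 0.4 0.21 0 -1;0 0 0 0.5 0.265 0 -1;0 0 0 0.57 0.3 0 -1;0 0 0 0.635 0.335 0 -1;0 0 0 0.635 0.335 0 -1;0 0 0 0.635 0.335 0 -1",
)

```text
time: 8.0
tcp_pos: [457.5, 87.5, 41.1]
orientation: [[0.894, 0.449, -0.001], [0.449, -0.894, -0.0], [-0.001, -0.0, -1.0]]
ft_force: [-0.4, -0.3, -0.8]
width: 0.399
grip_force: 45.0
```

```bash
python3 - <<'E'
from h import *
s=r.read_state();print(s["tcp_pos"],s["ft_force"])
view("pics/d.png",(200,260),(240,325))
E
```

```text
[457.47084013  87.47117672  41.11506194] [-0.4265981  -0.26653683 -0.76501894]
```

View pics/d.png

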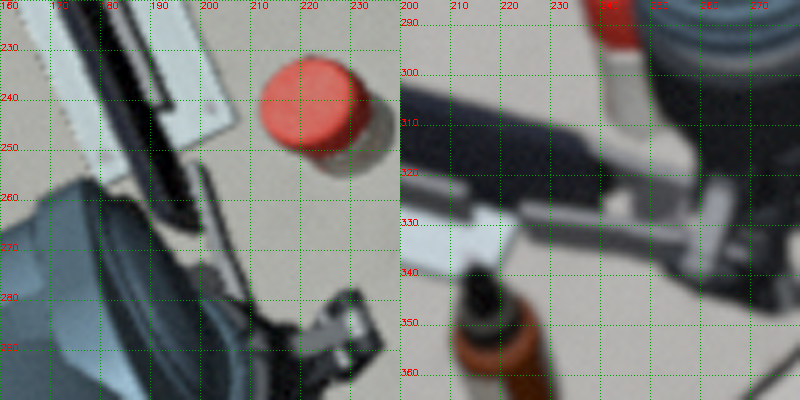

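```bash
python3 - <<'E'
from h import *
np.set_printoptions(precision=1,suppress=True)
u=np.array([.893,.449]);v=np.array([-.449,.893]);E=np.array([528,121.5])
f=lambda p:((p[:2]-E)@u,(p[:2]-E)@v)
print("right tip top",f(onz("top",(198,253),61)),f(onz("top",(200.5,253),61)),"left tip scene",f(onz("scene",(224,326),61)),f(onz("scene",(225.5,334),37)))
for z in(61,85,14):print(z,proj("top",[*E,z]),proj("scene",[*E,z]))
E
```

```text
right tip top (np.float64(16.81242222717524), np.float64(-14.503212432019371)) (np.float64(14.608602026231562), np.float64(-19.005811056814274)) left tip scene (np.float64(19.53464628762329), np.float64(19.96123753103525)) (np.float64(19.089240215833495), np.float64(23.12602490993483))
61 [194.9 263.6] [237.9 319.8]
85 [191.9 262.4] [236.1 313. ]
14 [200.2 265.9] [241.2 332.5]
```

>>> apply_moves(
  plan="0 0 0 0.02 0.01 0 -1;0 0 0 0.03 0.013 0 -1;0 0 0 0.03 0.013 0 -0.1;0 0 0 0.03 0.013 0 0;0 0 0 0.03 0.013 0 0.1;0 0 0 0.03 0.013 0 0.2;0 0 0 0.03 0.013 0 0.35;0 0 0 0.03 0.013 0 0.5",
)

```text
time: 9.1
tcp_pos: [460.2, 89.6, 41.1]
orientation: [[0.893, 0.45, -0.001], [0.45, -0.893, 0.0], [-0.001, -0.001, -1.0]]
ft_force: [0.3, 0.3, -0.4]
width: 0.75
grip_force: 0.0
```

>>> apply_moves(
  plan="0 0 0 0 0 0 0.5;0 0 0 0 0 0 0.5;0 0 0 0 0 0.2 0.5;0 0 0 0 0 0.5 0.5;0 0 0 0 0 0.9 0.5;0 0 0 0 0 0.9 0.5",
)

```text
time: 9.85
tcp_pos: [463.9, 89.8, 134.5]
orientation: [[0.894, 0.449, 0.008], [0.449, -0.894, 0.001], [0.007, 0.003, -1.0]]
ft_force: [-0.6, -0.5, -0.2]
width: 0.751
grip_force: 0.0
```

>>> apply_moves(
  plan="0 0 0 -0.1 -0.4 0.3 0.5;0 0 0 -0.2 -0.9 0.6 0.5;0 0 0 -0.2 -1 0.6 0;0 0 0 -0.2 -1 0.6 -1",
)

```text
time: 10.35
tcp_pos: [440.3, -11.5, 190.3]
orientation: [[0.895, 0.447, -0.002], [0.447, -0.895, 0.0], [-0.001, -0.001, -1.0]]
ft_force: [-0.0, 0.7, -0.7]
width: 0.333
grip_force: 0.0
```

```bash
python3 - <<'E'
from h import *
print(r.read_state()["tcp_pos"])
view("pics/e.png",(205,265),(245,325))
E
```

```text
[440.25517861 -11.50516091 190.30469564]
```

View pics/e.png

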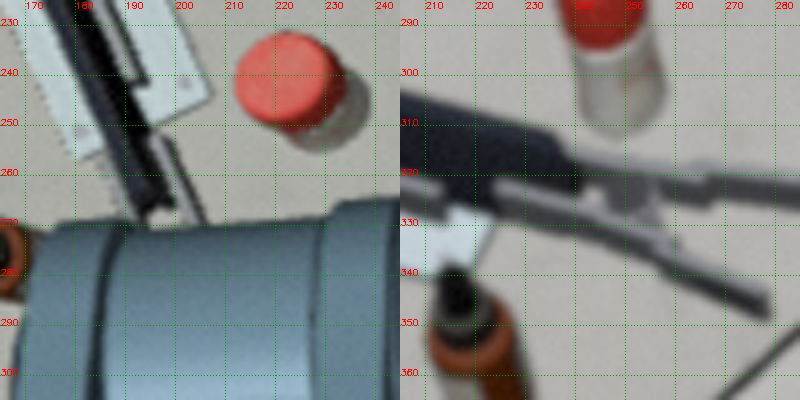

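The clip is on the phone: near jaw tip at (224,322) and handle end at (273,345) in the scene view, with pads over the edge in both views. I'll check depth and level numerically.

```bash
python3 - <<'E'
from h import *
np.set_printoptions(precision=1,suppress=True)
u=np.array([.893,.449]);v=np.array([-.449,.893]);E=np.array([528,121.5])
f=lambda p:np.array([(p[:2]-E)@u,(p[:2]-E)@v])
for k,p in(("tip near",(220,321.5)),("hend near",(272.5,342)),("hpiv",(247,315))):
  print(k,[f(onz("scene",p,z)) for z in(55,61.5,68)])
print("top right tip",f(onz("top",(196.5,252.5),61.5)))
X=lambda a,b,z:[*(E+a*u+b*v),z]
print("predict tip",proj("scene",X(20,9,61.5)),"hend",proj("scene",X(-98,24,61.5)),proj("scene",X(-98,24,37.5)))
# plunger refine: arm is off the alarm now? centroid of bright cap in both first images
for n,(x0,y0,x1,y1) in(("top",(428,252,456,280)),("scene",(385,175,415,205))):
  im=cv2.imread(f"pics/{n}1.png",0)[y0:y1,x0:x1]; print(n); print(im[::2,::2])
E
```

```text
tip near [array([33.3, 10.2]), array([30.6, 13.5]), array([27.9, 16.8])]
hend near [array([-77.6,  21.6]), array([-79.4,  24.8]), array([-81.3,  28. ])]
hpiv [array([-10.1, -18.1]), array([-12.5, -14.6]), array([-14.8, -11. ])]
top right tip [ 18.9 -12.3]
predict tip [226.2 320.9] hend [282.2 344.3] [283.1 350.6]
top
[[ 28  60  60  62  56  57  56  59  54  52  49  45  41  33]
 [ 34  57  59  63  58  59  55  55  57  58  54  57  54  53]
 [ 40  62  55  59  60  86  87  75  57  54  57  56  58  54]
 [ 41  61  61  79 151 153 140 137 139  73  58  58  54  51]
 [ 54  63  68 150 152 144 158 155 154 131  64  55  59  57]
 [ 61  62 122 161 114 166 160 159 159 155 113  55  59  60]
 [ 58  65 140 162 123 172 167 165 159 158 145  59  57  57]
 [ 63  59 135 158 113 179 172 171 165 158 140  58  57  55]
 [ 67  65 113 164 136 155 180 173 168 154 101  58  57  58]
 [ 64  68  69 152 169 148 130 141 146 145  73  56  60  59]
 [ 69  67  64  68 138 162 163 162 149  87  58  60  59  58]
 [ 65  66  67  66  65  76  84  72  65  59  62  60  61  61]
 [ 66  66  66  66  66  68  64  62  65  61  63  62  60  65]
 [ 56  61  64 
[... 297 characters left out ...]
7  45]
 [ 32  32  34  32  32  31  34  36  37  57  75  78  75  78  74]
 [ 34  33  34  31  30  60  91  93  80  59  68  82  79  77  69]
 [ 33  32  30  28  56 115 132 133 128 103  54  68  72  61  39]
 [ 30  30  27  36  67 124 132 132 135 125  62  36  47  35  34]
 [ 31  25  34  82 115 100 120 131 126 110  69  31  31  31  32]
 [ 30  28  40 125 157 108  73  84  92 127 121  49  29  27  31]
 [ 32  33  38 111 160 141 105 103 133 163 136  53  29  32  33]
 [ 20  28  34  61 132 155 155 155 162 156 105  38  32  35  33]
 [ 13  18  26  32  60 100 126 135 127  87  45  30  31  30  30]
 [ 22   9  18  27  31  34  38  40  35  34  34  31  29  28  19]
 [ 26  25  18  18  25  34  33  32  34  33  34  25  19  20  22]]
```

The clip sits about 19–22 mm over the edge and level. Now to the plunger at about (533, -377.5), with the fingers shut.

>>> apply_moves(
  plan="0 0 -0.1 0.12 -0.5 0 -1;0 0 -0.2 0.25 -1 0 -1;0 0 -0.2 0.25 -1 0 -1",
)

```text
time: 10.82
tcp_pos: [466.4, -113.8, 190.2]
orientation: [[0.989, 0.146, -0.001], [0.146, -0.989, -0.0], [-0.001, -0.0, -1.0]]
ft_force: [-1.2, 0.2, 0.2]
width: 0.001
grip_force: 0.0
```

>>> apply_moves(
  plan="0 0 -0.1 0.12 -0.5 0 -1;0 0 -0.1 0.25 -1 0 -1;0 0 -0.1 0.25 -1 0 -1",
)

```text
time: 11.2
tcp_pos: [491.3, -213.4, 190.2]
orientation: [[1.0, -0.009, -0.001], [-0.009, -1.0, -0.0], [-0.001, 0.0, -1.0]]
ft_force: [-0.6, -0.3, -0.3]
width: -0.001
grip_force: 0.0
```

>>> apply_moves(
  plan="0 0 0 0.12 -0.5 0 -1;0 0 0 0.25 -1 0 -1;0 0 0 0.25 -1 0 -1",
)

```text
time: 11.58
tcp_pos: [516.1, -313.1, 190.1]
orientation: [[1.0, -0.008, -0.001], [-0.008, -1.0, -0.0], [-0.001, 0.0, -1.0]]
ft_force: [-0.1, 0.5, -0.1]
width: 0.001
grip_force: 0.0
```

>>> apply_moves(
  plan="0 0 0 0.1 -0.4 -0.3 -1;0 0 0 0.17 -0.665 -0.7 -1;0 0 0 0.17 -0.665 -1 -1;0 0 0 0.17 -0.665 -1 -1;0 0 0 0.17 -0.665 -1 -1;0 0 0 0.17 -0.665 -1 -1",
)

```text
time: 12.32
tcp_pos: [535.0, -376.8, 93.5]
orientation: [[1.0, -0.004, 0.003], [-0.004, -1.0, -0.001], [0.003, 0.001, -1.0]]
ft_force: [0.3, 0.0, 0.2]
width: -0.002
grip_force: 0.0
```

```bash
python3 - <<'E'
from h import *
s=r.read_state();print(s["tcp_pos"],s["orientation"].round(3).tolist(),s["ft_force"],s["width"])
E
```

```text
[ 534.95674714 -376.80948552   93.54477989] [[1.0, -0.004, 0.003], [-0.004, -1.0, -0.001], [0.003, 0.001, -1.0]] [0.32615102 0.034828   0.22792456] -0.0020445889452900406
```

>>> apply_moves(
  plan="0 0 0 0 0 -0.2 -1;0 0 0 0 0 -0.36 -1;0 0 0 0 0 -0.36 -1;0 0 0 0 0 -0.36 -1",
)

```text
time: 12.82
tcp_pos: [532.8, -377.4, 54.8]
orientation: [[1.0, -0.006, -0.001], [-0.006, -1.0, 0.0], [-0.001, -0.0, -1.0]]
ft_force: [0.0, 0.4, 0.1]
width: 0.004
grip_force: 0.0
```

>>> apply_moves(
  plan="0 0 0 0 0 -0.04 -1;0 0 0 0 0 -0.08 -1;0 0 0 0 0 -0.11 -1;0 0 0 0 0 -0.14 -1;0 0 0 0 0 -0.14 -1;0 0 0 0 0 -0.14 -1",
)

```text
time: 13.58
tcp_pos: [533.7, -377.9, 42.7]
orientation: [[1.0, -0.006, 0.001], [-0.006, -1.0, -0.001], [0.001, 0.001, -1.0]]
ft_force: [-1.3, 0.2, 6.0]
width: -0.001
grip_force: 3.3
```

>>> apply_moves(
  plan="0 0 0 0 0 -0.015 -1;0 0 0 0 0 -0.03 -1;0 0 0 0 0 -0.03 -1;0 0 0 0 0 -0.03 -1",
)

```text
time: 14.08
tcp_pos: [533.7, -378.0, 41.2]
orientation: [[1.0, -0.006, 0.001], [-0.006, -1.0, -0.001], [0.001, 0.001, -1.0]]
ft_force: [-4.4, 1.7, 12.5]
width: -0.001
grip_force: 6.3
```

>>> apply_moves(
  plan="0 0 0 0 0 -0.02 -1;0 0 0 0 0 -0.02 -1;0 0 0 0 0 -0.02 -1",
)

```text
time: 14.45
tcp_pos: [533.7, -378.0, 41.1]
orientation: [[1.0, -0.006, 0.0], [-0.006, -1.0, -0.001], [0.0, 0.001, -1.0]]
ft_force: [-6.2, 3.7, 20.7]
width: -0.001
grip_force: 10.4
```

The plunger is bottomed: force rose from 12.5 to 21 N with no further travel. Now retract and check the scene.

>>> apply_moves(
  plan="0 0 0 0 0 0.1 -1;0 0 0 0 0 0.4 -1;0 0 0 0 0 0.8 -1;0 0 0 0 0 1 -1;0 0 0 0 0 1 -1",
)

```text
time: 15.08
tcp_pos: [534.2, -378.2, 138.0]
orientation: [[1.0, -0.006, 0.003], [-0.006, -1.0, -0.002], [0.003, 0.002, -1.0]]
ft_force: [-0.4, -0.4, -0.5]
width: 0.002
grip_force: 0.0
```

>>> apply_moves(
  plan="0 0 0 -0.4 -0.3 0.3 -1;0 0 0 -0.8 -0.6 0.5 -1;0 0 0 -1 -1 0.5 -1;0 0 0 -1 -1 0.5 -1",
)

```text
time: 15.58
tcp_pos: [427.0, -482.4, 184.1]
orientation: [[1.0, -0.016, -0.005], [-0.016, -1.0, -0.001], [-0.005, 0.001, -1.0]]
ft_force: [0.3, -0.8, -0.4]
width: -0.001
grip_force: 0.0
```

>>> apply_moves(
  plan="0 0 0 -0.4 -0.4 0 -1;0 0 0 -0.8 -0.8 0 -1;0 0 0 -1 -1 0 -1;0 0 0 -1 -1 0 -1;0 0 0 -1 -1 0 -1",
)

```text
time: 16.2
tcp_pos: [335.2, -574.8, 184.6]
orientation: [[1.0, -0.003, 0.0], [-0.003, -1.0, 0.004], [0.0, -0.004, -1.0]]
ft_force: [-0.3, 0.8, 0.6]
width: -0.004
grip_force: 0.0
```

```bash
python3 - <<'E'
from h import *
s=r.read_state();print(s["time"],s["tcp_pos"])
for n,bs in(("top",dict(phone=(145,185,100,110),alarm=(418,240,40,50),can=(425,200,40,40),polish=(470,260,25,25),carton=(360,240,35,35),lighter=(314,212,40,38))),("scene",dict(phone=(158,265,100,110),alarm=(380,170,70,45),carton=(345,198,30,40),polish=(418,160,16,32)))):
    a=cv2.imread(f"pics/{n}1.png");im=imaging.camera(n)["pixels"]
    for k,(x,y,w,h) in bs.items():
        d=np.abs(im[y:y+h,x:x+w].astype(int)-a[y:y+h,x:x+w]).max(2)>40; ys,xs=np.nonzero(d)
        print(n,k,d.sum(),(xs.min()+x,xs.max()+x,ys.min()+y,ys.max()+y) if d.any() else "")
    if n=="top":  # clip now vs. start, handle ends visible from above
        x,y,w,h=185,240,60,90; d=np.abs(im[y:y+h,x:x+w].astype(int)-a[y:y+h,x:x+w]).max(2)>40; print("\n".join("".join(".#"[v] for v in q) for q in d[::2]))
E
```

```text
16.2 [ 335.23821279 -574.80345426  184.63810146]
top phone 355 (np.int64(189), np.int64(224), np.int64(252), np.int64(294))
top alarm 0 
top can 0 
top polish 0 
top carton 23 (np.int64(362), np.int64(392), np.int64(243), np.int64(272))
top lighter 27 (np.int64(343), np.int64(353), np.int64(244), np.int64(249))Traceback (most recent call last):
  File "<stdin>", line 9, in <module>
  File "<stdin>", line 9, in <genexpr>
  File "<stdin>", line 9, in <genexpr>
TypeError: string indices must be integers, not 'numpy.bool'
```

```bash
python3 - <<'E'
from h import *
for n,bs in(("top",dict(carton=(358,238,38,38),rollon=(208,228,34,30),dropper=(148,265,34,24),phone=(150,185,45,60))),("scene",dict(phone=(158,265,60,60),alarm=(380,170,70,45),carton=(343,196,32,42),polish=(416,158,18,34),dropper=(208,342,28,36)))):
    a=cv2.imread(f"pics/{n}1.png");im=imaging.camera(n)["pixels"]
    for k,(x,y,w,h) in bs.items():
        W=np.eye(2,3,dtype=np.float32)
        c,W=cv2.findTransformECC(cv2.cvtColor(a,6)[y:y+h,x:x+w],cv2.cvtColor(im,6)[y:y+h,x:x+w],W,cv2.MOTION_EUCLIDEAN)
        ctr=np.array([w/2,h/2,1]);print(n,k,round(c,3),"shift",(W@ctr-ctr[:2]).round(2),"rot",round(np.degrees(W[1,0]),2))
    if n=="top":
        x,y,w,h=185,240,60,90; d=np.abs(im[y:y+h,x:x+w].astype(int)-a[y:y+h,x:x+w]).max(2)>40; print("\n".join("".join(".#"[int(v)] for v in q) for q in d[::2]))
E
```

```text
top carton 0.978 shift [0.3  0.45] rot -1.37
top rollon 1.0 shift [-0.   -0.01] rot -0.07
top dropper 1.0 shift [-0.02 -0.01] rot -0.01
top phone 1.0 shift [0.02 0.01] rot 0.02
............................................................
............................................................
............................................................
............................................................
............................................................
............................................................
.........##.##..............................................
.........###.##.............................................
...........##.##............................................
#..........###.##...........................................
.............##.##..........................................
....#........###.##.........................................
.....###......######........................................
.....######.......###.......................................
.......###.........##.......................................
.......#
[... 1353 characters left out ...]
.........................................
............................................................
............................................................
............................................................
............................................................
............................................................
............................................................
............................................................
scene phone 1.0 shift [-0.01  0.  ] rot -0.0
scene alarm 1.0 shift [ 0.01 -0.01] rot -0.01
scene carton 0.974 shift [0.46 0.06] rot -0.16
scene polish 1.0 shift [ 0.01 -0.01] rot -0.05
scene dropper 1.0 shift [-0.01 -0.02] rot 0.05
```

```bash
python3 - <<'E'
from h import *
u=np.array([.893,.449]);v=np.array([-.449,.893]);E=np.array([528,121.5])
f=lambda p:np.array([(p[:2]-E)@u,(p[:2]-E)@v]).round(1)
print(f(onz("top",(203.5,309.5),61.5)),f(onz("top",(225.5,299.5),61.5)))
s=r.read_state();print(s["time"],r.close_job())
E
```

```text
[-90.8  22.1] [-92.1 -25.2]
the job is handed in; nothing more can be done
16.35 None
```

The job is handed in at 16.4 s: the clip is on the phone's free edge, level and square with about 20 mm of pad depth over it, and the plunger was pushed to its stop and released. The phone and the other objects did not move, except the mint carton, which shifted about 1 mm and turned about 1.4° but is still standing.

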